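Scan the label of the gel tank behind the tip box

TASK

The barcode label on the front of the gel electrophoresis tank is hidden by the pipette tip box standing before it: slide the tip box along the bench sideways, to whichever side has room, until none of it stands in front of the tank. Then take the barcode scanner from its tray and hold it still for two seconds, level and square-on, pointing at the middle of the label with its window about 8 cm away, without touching the tank. Finally lay the scanner back flat in its tray; the tip box stays upright on the bench, and the beaker, the little bottle and the wash bottle are left where they stand.

Things in the scene. Friction and masses are not known exactly. Their poses are not given: they have to be found in the camera images.
- tank: Gel electrophoresis tank: upright clear box with white inner panels and a green lid, fixed to the bench; 110 mm (own x) by 112 mm (own y) by 150 mm high. Origin: centre of its underside, z up. Its front, with the label, is its -x face, 55 mm from the origin.
- label (a point): Centre of the white barcode label (70 mm wide, 45 mm high, flat) on the tank's front face, 55 mm above the bench and in the middle of the face's width. Axes are the tank's: the label looks along -x, y runs along its width.
- tip_box: Loose pipette tip box with a shut lid: grey lower half, clear upper half; 96 mm (own x) by 112 mm (own y) by 80 mm high, about 0.25 kg, too wide to grip. Origin: centre of its underside. It starts 30 to 60 mm before the tank's front, long side roughly along the tank's width. It is out of the way when its centre is over 95 mm (112 is fully) from the tank's centre line, along the tank's y.
- beaker: Loose glass beaker, 110 mm across, 85 mm high, about 0.3 kg; origin at the centre of its underside. It stands beyond one end of the tip box, some 210 mm along the tank's y from the tank's centre line (either side), and leaves too little room on that side.
- vial: Loose little amber bottle, 36 mm across, 85 mm high, about 0.12 kg; origin at the centre of its underside. It stands beyond the other end of the tip box, also some 210 mm from the tank's centre line.
- scanner: Loose black inline barcode scanner, lying flat in its tray: 170 mm long along its own x. Handle 34 mm wide and 32 mm high from x = -85 to +40 mm; wider head 50 mm wide and 36 mm high from x = 40 to 85 mm, with the window at its +x end. About 0.18 kg, centre of mass near x = +9 mm. Origin: centre of its underside, z up.
- scanner_nose (a point): Centre of the scanner's window, at x = 85 mm, 17 mm above its underside; it reads along the scanner's +x.
- scanner_focus (a point): The point 80 mm straight out from the scanner's window (x = 165 mm, 17 mm above its underside), which belongs on the label's centre. Axes are the scanner's.
- tray: Steel open tray fixed to the bench, 230 mm (own x) by 150 mm (own y), rim 18 mm high, walls and floor 5 mm thick. Origin: centre of its underside; the scanner lies along its x with the window towards its +x.
- wash_bottle: Loose white wash bottle with a blue cap, 66 mm across, 170 mm high, about 0.35 kg; origin at the centre of its underside. It stands beside the tray's -y long side, its centre 145 to 165 mm from the tray's centre line.
Not all that is in view belongs to the job. There is more than one size of the scanner; the job needs the largest. Leave any red look-alike of the tip_box alone.

How it is judged:
By the outcome, as a careful person would: the job done as asked, in the order asked, and still so for the second after the job is handed in, with the robot touching nothing.
It also fails if it takes over 72 s, if anything falls off the work surface, if the arm or the gripper's body presses on something with over 40 N, if the wrist force passes 120 N, or if a joint passes its speed limit or range.

ROBOT

A 6-joint arm with a two-finger parallel gripper is mounted at the origin on the work surface. World frame = base frame: x ahead of the robot, y to its left, z up, the work surface at z = 0. Lengths are in m, angles in rad, forces in N, time in s.
With the tool pointing down it reaches from about 0.4 to 0.825 m from the base axis. Payload 7 kg.
Tool frame: the origin (TCP) lies on the centre line of the jaws, within the pads' length; the fingertips stand 22 mm ahead of it and the grasp point (between the pads) lies 3 mm ahead of it; z points along the fingers, y is the line along which they close (so a half turn about z gives the same grasp; the last joint's range is limited). The gripper opens to 88 mm and grips with 3 to 60 N. Pads are 19 mm wide; open, the fingers measure 130 mm over their backs; the gripper's body (78 mm by 193 mm) begins 47 mm behind the grasp point.
Start: joints at [0.288, 0.359, 0.012, 0, -1.224, -0.288], TCP at [0.675, -0, 0.249] pointing down, gripper open.
Joint ranges: [-3.07, 3.07], [-1.43, 2.12], [-1.02, 1.25], [-3.03, 1.67], [-3.05, -0], [-3.03, 3.03]. Speed limits (rad/s): [2.39, 2.39, 3.01, 3.14, 3.14, 3.14].

INTERFACE

Orientations are given as [roll, pitch, yaw] about the fixed x, y, z axes, in that order (R = Rz(yaw) Ry(pitch) Rx(roll)).
In Python, from station import arm gives the robot as it stands.
- The arm moves only by the tool arm_command, never from a script. Its argument "series" is one flat list of numbers, 7 for each row, row after row: the turn, a rotation vector about the tool's x, y, z each as a share of 90 degrees, from -1 to 1, then the shift along the tool's x, y, z each as a share of 0.1 m, from -1 to 1, then the opening, from 0 (shut) to 1 (fully open). A call has 1 to 8 rows; each row is the pose to reach, as a shift and turn from the pose commanded when the call began, along the tool's axes at that moment; what a row does not reach only later rows make up. A row lasts 1/8 s, in which the tool goes at most 62.5 mm and 10.7 degrees, less where a joint would pass 70% of its speed; a pose out of reach is approached as far as the arm can. A call with a number of a shift or a turn outside -1 to 1 is refused whole. A call with a gripper value outside its range is refused whole. The fingers move at their own pace and stop on an object; "force" is the grip in N (left out, the last holds). Time passes only in rows, so rows that repeat a pose let the fingers close. It gives the time, the measured TCP pose, the force, the opening and the grip force at its end, in the units of the state.
- arm.get_state(): the state, without advancing time (a new reading comes with each control period).
- arm.grab_frame(name): name is "scene" or "side" or "wrist"; returns the picture (420x560x3 uint8, blue, green, red); there is no depth.
- arm.camera_model(name): a dict with "fovy" (degrees; the focal length in pixels is half the picture's height over the tangent of half this angle, whatever the lens; pixels are square), "cx", "cy" (the principal point, pixels), "pose" (4x4, takes a point from camera to world coordinates). Camera axes: x right, y down, z forward; pixel columns grow to the right and rows downward; lengths in m; the calibration is good to about 2 mm. A picture is of the moment at which its call begins: read the wrist's pose just before it. camera_model takes no time and is no camera call; for the wrist camera it gives the pose at the moment of the call.
- arm.job_done(): hands the job in; it is judged then, once.
The state is a dict: "t": time; "q": joint angles; "qd": joint speeds; "joint_efforts": joint torques, N m; "eef_pos": TCP position; "ee_rot": TCP orientation; "force": force on the tool from outside, world axes, zero at the start; "moment": the same for the moment, N m; "width": finger opening in m; "gripper_force": force on a finger pad.
Only numpy, scipy, OpenCV 4.12 (cv2) and the standard library are available. Lean on these libraries where they do the work, as an engineer would, in place of code of your own. Each camera call takes 0.05 s, during which the arm holds its last target. There are 200 camera calls.

## Working session

There is one attempt and no reset: what is moved stays moved. The work goes in short steps, Python scripts to look and compute and a tool call to move; the robot and the scene stay as the last step left them, time stands still between calls to the robot, and variables do not carry over. Pictures are saved under pics/ and viewed, at most 10 in all, crops included, and the job is handed in when it is done.

Besides the shell and the picture viewer there is one more tool, called after ">>>" by a JSON object that holds its "name" and its "arguments", one argument or row to a line. arm_command: Moves the arm, as the interface text tells. Its arguments: {"type":"object","properties":{"series":{"type":"array"},"force":{"type":"number"}},"required":["series"]}

```bash
mkdir -p pics; ls; python3 - <<'E'
from station import arm
import cv2,numpy as np
a=arm.grab_frame("scene");b=arm.grab_frame("side")
cv2.imwrite("pics/scene.png",a);cv2.imwrite("pics/side.png",b)
for n in("scene","side","wrist"):
    m=arm.camera_model(n);print(n,m["fovy"],m["cx"],m["cy"],np.round(m["pose"],3).tolist(), [k for k in m])
s=arm.get_state();print(s)
E
```

```text
pics
scene 57.56649373084388 270.98112596242026 206.10356289999427 [[-0.805, 0.319, -0.5, 1.059], [0.593, 0.43, -0.681, 0.553], [-0.002, -0.845, -0.535, 0.582], [0.0, 0.0, 0.0, 1.0]] ['fovy', 'cx', 'cy', 'pose']
side 46.74885709159705 281.21856327554525 216.83550383641915 [[0.843, -0.31, 0.439, 0.025], [-0.537, -0.516, 0.668, -0.938], [0.019, -0.799, -0.602, 0.812], [0.0, 0.0, 0.0, 1.0]] ['fovy', 'cx', 'cy', 'pose']
wrist 67.92484140966937 275.6345294284434 211.91664959531838 [[-1.0, -0.0, -0.003, 0.674], [-0.001, 0.969, 0.247, -0.067], [0.002, 0.247, -0.969, 0.383], [0.0, 0.0, 0.0, 1.0]] ['fovy', 'cx', 'cy', 'pose']
{'t': 0.1, 'q': array([ 2.88121914e-01,  3.59287156e-01,  1.11435817e-02, -2.94068980e-04,
       -1.22411553e+00, -2.88130779e-01]), 'qd': array([-0.00019386, -0.0014448 ,  0.00137407,  0.00010447,  0.00078518,
        0.00107412]), 'joint_efforts': array([-1.42273191e-03, -5.84165347e+01,  2.93752134e+01,  7.01551259e+00,
        1.01412315e-02, -6.66964229e-05]), 'eef_pos': array([ 6.74586121e-01, -1.71945158e-05,  2.47734144e-01]), 'ee_rot': array([ 3.14011162e+00, -1.50634717e-04, -1.57090520e+00]), 'force': array([-0.02661842,  0.00305227, -0.37804877]), 'moment': array([-0.03942772,  0.015081  ,  0.00777467]), 'gripper_force': 0.0, 'width': 0.08781817270659296}
```

View pics/scene.png

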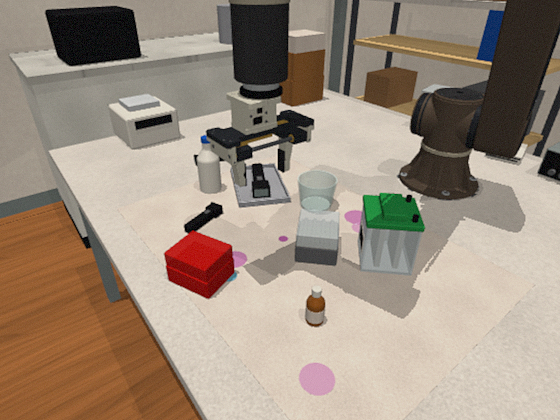

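View pics/side.png

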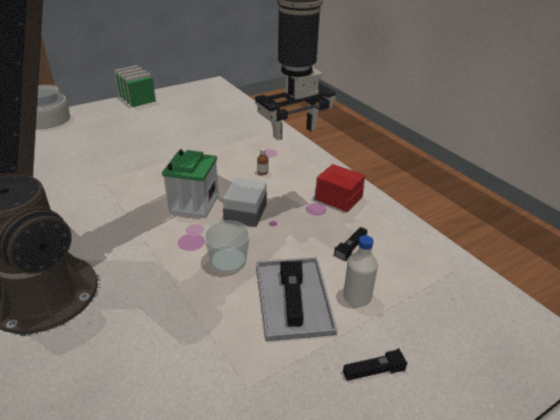

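The tip box stands on the robot's far side of the tank. The beaker is on its -y side, and the little bottle is on its +y side with free room. In the scene view the tank is at (390,235), the tip box at (318,237) and the tray at (260,183). The largest scanner is in the tray. I'll take a wrist view and enlarged crops next.

```bash
python3 - <<'E'
from station import arm
import cv2,numpy as np
w=arm.grab_frame("wrist");cv2.imwrite("pics/wrist.png",w);m=arm.camera_model("wrist");np.save("wristpose.npy",m["pose"])
a=cv2.imread("pics/scene.png");b=cv2.imread("pics/side.png")
cv2.imwrite("pics/c1.png",cv2.resize(a[130:330,180:440],None,fx=3,fy=3,interpolation=cv2.INTER_CUBIC))
cv2.imwrite("pics/c2.png",cv2.resize(b[140:340,150:410],None,fx=3,fy=3,interpolation=cv2.INTER_CUBIC))
E
```

```text
(no output)
```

View pics/wrist.png

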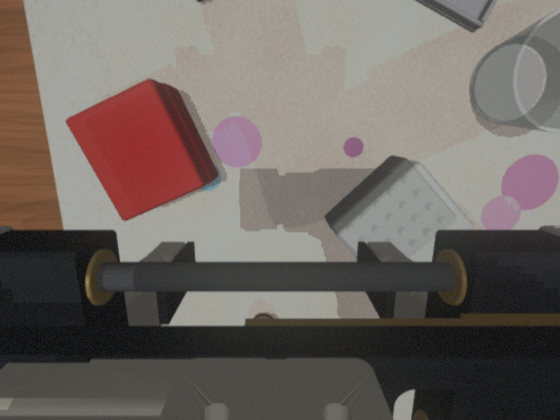

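View pics/c1.png

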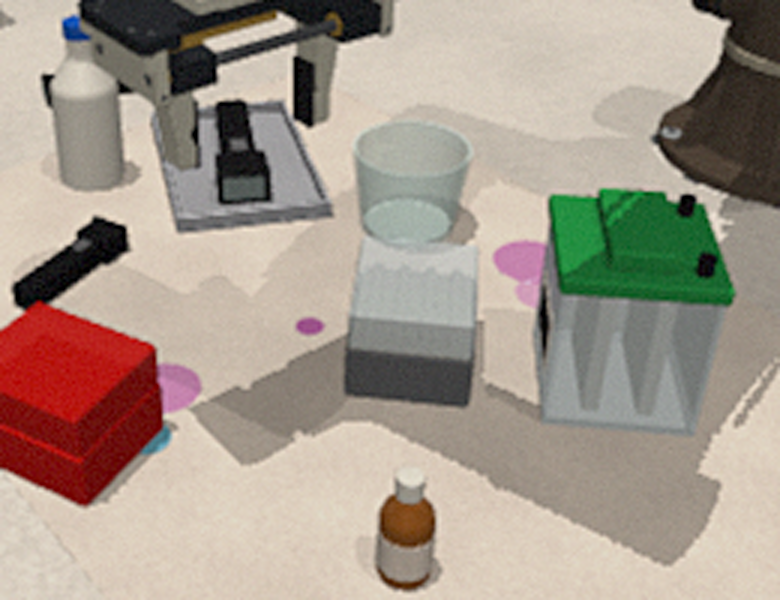

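View pics/c2.png

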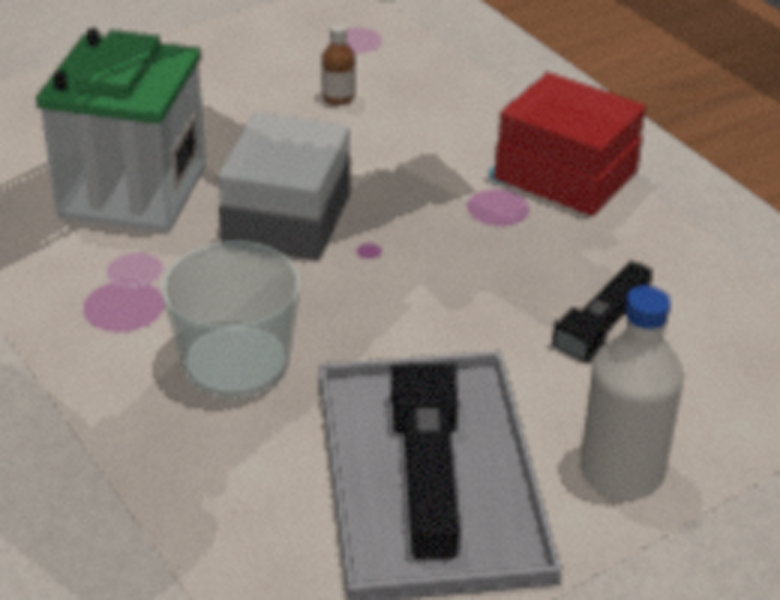

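The wrist view shows the red look-alike at (140,150), the tip box at (400,210) and the beaker at (515,80). The crops give the corner pixels of the tank, tip box, tray, scanner, bottle and beaker in both views. I'll cast rays through them.

```bash
cat > h.py <<'E'
import numpy as np
from station import arm
def ray(n,px,pose=None):
    m=arm.camera_model(n);f=210/np.tan(np.radians(m["fovy"])/2)
    P=np.array(m["pose"] if pose is None else pose)
    d=P[:3,:3]@[(px[0]-m["cx"])/f,(px[1]-m["cy"])/f,1.]
    return P[:3,3],d
def onz(n,px,z,pose=None):
    o,d=ray(n,px,pose);return o+d*(z-o[2])/d[2]
def tri(p1,p2,n1="scene",n2="side"):
    A=np.zeros((3,3));b=np.zeros(3)
    for n,p in((n1,p1),(n2,p2)):
        o,d=ray(n,p);d=d/np.linalg.norm(d);Q=np.eye(3)-np.outer(d,d);A+=Q;b+=Q@o
    return np.linalg.solve(A,b)
S=lambda x,y:((x+.5)/3-.5+180,(y+.5)/3-.5+130)
D=lambda x,y:((x+.5)/3-.5+150,(y+.5)/3-.5+140)
E
python3 - <<'E'
from h import *
np.set_printoptions(precision=4,suppress=True)
def p(t,n,L,z):
    print(t,n,*[onz(n,(S if n=="scene" else D)(*q),z)[:2] for q in L])
p("tank base +y","scene",[(540,420),(697,432)],0)
p("tank base -y","side",[(60,215),(165,228),(205,170)],0)
p("lid .14? ","scene",[(551,287),(731,297),(553,197)],.13)
p("lid","side",[(38,107),(155,120),(200,50)],.13)
p("box base","scene",[(346,392),(468,404)],0)
p("box top","scene",[(362,240),(477,245)],.08)
p("box base","side",[(220,232),(318,257),(350,187)],0)
p("box top","side",[(262,117),(350,127),(320,190),(222,178)],.08)
p("tray","scene",[(180,222),(330,209),(153,117),(285,102)],.018)
p("tray","side",[(320,367),(500,355),(558,573),(348,585)],.018)
p("scanner head end","side",[(392,366),(457,367)],.041)
p("scanner handle","side",[(404,434),(455,430),(411,533),(459,531)],.037)
p("scan head top","scene",[(220,170),(268,168)],.041)
p("beaker","scene",[(406,222)],.005);p("beaker","side",[(237,358)],.005)
p("vial","scene",[(404,575)],0);p("vial","side",[(338,97)],0)
print("vialtop",tri(S(410,473),D(338,30)))
p("wash","scene",[(93,173)],0);p("wash","side",[(627,468)],0)
P=np.load("wristpose.npy")
print("wrist box",[onz("wrist",q,z,P)[:2] for q,z in (((399,156),.08),((326,217),.08),((473,224),.08))])
E
```

```text
tank base +y scene [0.5135 0.1467] [0.4301 0.2249]
tank base -y side [0.3626 0.1454] [0.4375 0.0768] [0.5114 0.1425]
lid .14?  scene [0.5287 0.1495] [0.4404 0.2295] [0.4368 0.0685]
lid side [0.3526 0.1302] [0.4306 0.0594] [0.5172 0.1474]
box base scene [0.61   0.0353] [0.5441 0.1016]
box top scene [ 0.5426 -0.0305] [0.4735 0.03  ]
box base side [0.4781 0.0452] [ 0.5367 -0.0338] [0.618  0.0452]
box top side [0.5475 0.0867] [0.6089 0.0302] [ 0.5349 -0.0423] [0.4706 0.0174]
tray scene [ 0.5946 -0.2267] [ 0.4683 -0.1618] [ 0.5024 -0.4265] [ 0.3652 -0.3704]
tray side [ 0.4547 -0.1791] [ 0.5873 -0.2427] [ 0.4894 -0.447 ] [ 0.3602 -0.3799]
scanner head end side [ 0.4909 -0.2293] [ 0.5339 -0.2567]
scanner handle side [ 0.4608 -0.2937] [ 0.4957 -0.3101] [ 0.4128 -0.3772] [ 0.4422 -0.3932]
scan head top scene [ 0.5321 -0.2517] [ 0.4928 -0.2274]
beaker scene [ 0.4117 -0.1168]
beaker side [ 0.4089 -0.1218]
vial scene [0.6941 0.1962]
vial side [0.6919 0.1923]
vialtop [0.6902 0.1895 0.082 ]
wash scene [ 0.6005 -0.3854]
wash side [ 0.6076 -0.3825]
wrist box [array([ 0.555 , -0.0448]), array([0.6227, 0.016 ]), array([0.473 , 0.0233])]
```

```bash
cat >> h.py <<'E'
from scipy.spatial.transform import Rotation as R
T0=np.array([.437,.150]);NA=np.radians(-44)
nv=np.array([np.cos(NA),np.sin(NA)]);uv=np.array([-nv[1],nv[0]])
def tn(u,n): return T0+u*uv+n*nv
def go(x,y,z,yaw):
    s=arm.get_state();C=R.from_euler("xyz",s["ee_rot"]);G=R.from_euler("xyz",[np.pi,0,np.radians(yaw)])
    print("t",round(s["t"],2),"pos",s["eef_pos"].round(4),"rpy",np.degrees(s["ee_rot"]).round(2),"F",s["force"].round(1),"w",round(s["width"],4))
    print("turn",((C.inv()*G).as_rotvec()/(np.pi/2)).round(3),"shift",(C.inv().apply(np.array([x,y,z])-s["eef_pos"])/.1).round(3))
E
python3 -c "
from h import *
p=tn(-.098,.167);print(p);go(*p,.248,-134)"
```

```text
[ 0.48905323 -0.03650325]
t 0.15 pos [ 0.6747 -0.      0.2478] rpy [ 1.7993e+02 -1.0000e-02 -9.0010e+01] F [ 0.2 -0.1 -0.5] w 0.0875
turn [ 0.001 -0.     0.489] shift [3.650e-01 1.856e+00 1.000e-03]
```

>>> {"name": "arm_command", "arguments": {
  "series": [0,0,0.49,0.36,1,0,0.57,0,0,0.49,0.36,1,0,0.57,0,0,0.49,0.36,1,0,0.57,0,0,0.49,0.36,1,0,0.57,0,0,0.49,0.36,1,0,0.57]
}}

```text
t: 0.78
eef_pos: [0.5748, -0.0361, 0.2485]
ee_rot: [3.141, -0.0, -2.34]
force: [-0.2, 0.5, -0.4]
width: 0.0503
gripper_force: 0.0
```

```bash
python3 -c "
from h import *
p=tn(-.098,.167);go(*p,.15,-134);go(*p,.053,-134)"
```

```text
t 0.78 pos [ 0.5748 -0.0361  0.2485] rpy [ 179.99   -0.   -134.09] F [-0.2  0.5 -0.4] w 0.0503
turn [ 0.    -0.    -0.001] shift [0.599 0.612 0.985]
t 0.78 pos [ 0.5748 -0.0361  0.2485] rpy [ 179.99   -0.   -134.09] F [-0.2  0.5 -0.4] w 0.0503
turn [ 0.    -0.    -0.001] shift [0.599 0.612 1.955]
```

>>> {"name": "arm_command", "arguments": {
  "series": [0,0,0,0.6,0.61,0,0.57,0,0,0,0.6,0.61,0,0.57,0,0,0,0.6,0.61,0.98,0.57,0,0,0,0.6,0.61,0.98,0.57,0,0,0,0.6,0.61,0.98,0.57]
}}

```text
t: 1.4
eef_pos: [0.4877, -0.0371, 0.1484]
ee_rot: [3.139, -0.005, -2.338]
force: [0.3, 0.1, -0.7]
width: 0.0501
gripper_force: 0.0
```

```bash
python3 - <<'E'
from h import *
import cv2
p=tn(-.098,.167);go(*p,.053,-134)
a=arm.grab_frame("scene");b=arm.grab_frame("side")
c=np.hstack([a[100:350,200:440],b[80:330,130:370]])
cv2.imwrite("pics/p1.png",cv2.resize(c,None,fx=1.66,fy=1.66))
E
```

```text
t 1.4 pos [ 0.4877 -0.0371  0.1484] rpy [ 179.84   -0.27 -133.93] F [ 0.3  0.1 -0.7] w 0.0501
turn [ 0.002 -0.003  0.001] shift [-0.018 -0.009  0.954]
```

View pics/p1.png

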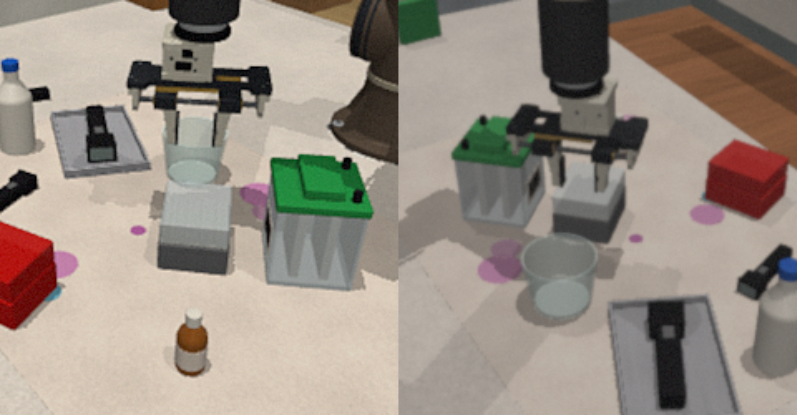

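The fingers hang over the gap between the beaker (193,150 left panel) and the tip box (197,230), clear of both. I'll lower them.

>>> {"name": "arm_command", "arguments": {
  "series": [0,0,0,0,-0.04,0.4,0.57,0,0,0,0,-0.04,0.95,0.57,0,0,0,0,-0.04,0.95,0.57,0,0,0,0,-0.04,0.95,0.57]
}}

```text
t: 2.0
eef_pos: [0.4941, -0.0391, 0.0579]
ee_rot: [-3.14, 0.002, -2.339]
force: [0.3, -0.3, 0.6]
width: 0.05
gripper_force: 0.0
```

```bash
python3 - <<'E'
from h import *
p=tn(.056+.001-.0095,.171);go(*p,.053,-134)
E
```

```text
t 2.0 pos [ 0.4941 -0.0391  0.0579] rpy [-1.7990e+02  1.1000e-01 -1.3402e+02] F [ 0.3 -0.3  0.6] w 0.05
turn [-0.001  0.001 -0.   ] shift [-1.439  0.015  0.051]
```

>>> {"name": "arm_command", "arguments": {
  "series": [0,0,0,-0.1,0,0.04,0.57,0,0,0,-0.2,0,0.04,0.57,0,0,0,-0.3,0,0.04,0.57,0,0,0,-0.4,0,0.04,0.57,0,0,0,-0.5,0,0.04,0.57,0,0,0,-0.6,0,0.04,0.57,0,0,0,-0.7,0,0.04,0.57,0,0,0,-0.8,0,0.04,0.57]
}}

```text
t: 3.0
eef_pos: [0.5484, 0.0185, 0.0515]
ee_rot: [3.142, -0.0, -2.34]
force: [-2.5, -2.0, 0.7]
width: 0.0499
gripper_force: 1.2
```

```bash
python3 - <<'E'
from h import *
import cv2
p=tn(.056+.001-.0095,.171);go(*p,.053,-134)
a=arm.grab_frame("scene");b=arm.grab_frame("side")
cv2.imwrite("pics/a2.png",a);cv2.imwrite("pics/b2.png",b)
c=np.hstack([a[150:350,240:440],b[100:300,130:330]])
cv2.imwrite("pics/p2.png",cv2.resize(c,None,fx=2,fy=2,interpolation=cv2.INTER_CUBIC))
E
```

```text
t 3.0 pos [0.5484 0.0185 0.0515] rpy [ 1.800e+02 -1.000e-02 -1.341e+02] F [-2.5 -2.   0.7] w 0.0499
turn [ 0.    -0.    -0.001] shift [-0.647  0.006 -0.015]
```

View pics/p2.png

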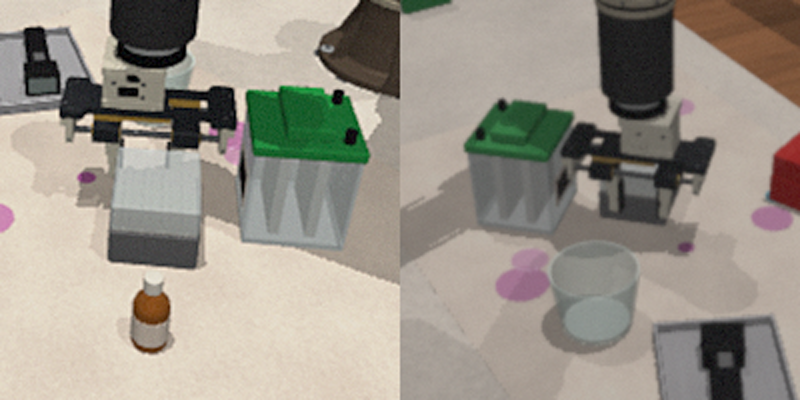

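The box slides straight. Its far bottom edge is at about (110,258)–(197,267) in the left panel, and the gripper is clear of the tank. I'll check its position against the tank before the last stretch.

```bash
python3 - <<'E'
from h import *
for q in((110,258),(197,267)):
    w=onz("scene",((q[0]+.5)/2-.5+240,(q[1]+.5)/2-.5+150),0)[:2]; d=w-T0; print(w,"u",d@uv,"n",d@nv)
s=arm.get_state();d=s["eef_pos"][:2]-T0;print("tcp u n",d@uv,d@nv)
# vial and tank corners in u,n
for t,w in(("vial",(.692,.193)),("c",(.5135,.1467)),("c",(.5114,.1425)),("c",(.4301,.2249)),("c",(.4375,.0768)),("c",(.3626,.1454))):
    d=np.array(w)-T0;print(t,d@uv,d@nv)
E
```

```text
[0.64955323 0.08250592] u 0.09910070283567252 n 0.19978332308688862
[0.58308297 0.14908129] u 0.10081689143811856 n 0.10572148078697179
tcp u n -0.01626646637002023 0.1717329501376935
vial 0.20806949588160628 0.15356133915661913
c 0.05076754399899571 0.05732186734842147
c 0.04628753425960948 0.058728818923638106
c 0.04908540828919788 -0.056993356569715596
c -0.05230834419955977 0.05120866261776793
c -0.054991545843707204 -0.05032345264108428
```

>>> {"name": "arm_command", "arguments": {
  "series": [0,0,0,-0.09,0,0,0.57,0,0,0,-0.18,0,0,0.57,0,0,0,-0.27,0,0,0.57,0,0,0,-0.36,0,0,0.57,0,0,0,-0.45,0,0,0.57,0,0,0,-0.54,0,0,0.57,0,0,0,-0.61,0,0,0.57,0,0,0,-0.66,0,0,0.57]
}}

```text
t: 4.1
eef_pos: [0.5942, 0.0657, 0.0516]
ee_rot: [-3.142, -0.0, -2.34]
force: [-1.5, -0.7, 0.5]
width: 0.0501
gripper_force: 0.8
```

>>> {"name": "arm_command", "arguments": {
  "series": [0,0,0,0,0,0,0.57,0,0,0,0.3,0,0,0.57,0,0,0,0.3,0,0,0.57,0,0,0,0.3,0,-0.9,0.57,0,0,0,0.3,-0.5,-1,0.57,0,0,0,0.8,-1,-1,0.57,0,0,0,1,-1,-1,0.57,0,0,0,1,-1,-1,0.57]
}}

```text
t: 5.1
eef_pos: [0.5951, -0.0775, 0.1516]
ee_rot: [3.141, 0.0, -2.343]
force: [-0.5, 0.1, 0.3]
width: 0.0503
gripper_force: 0.0
```

```bash
python3 - <<'E'
from h import *
import cv2
c=np.array([.4686,-.3142])+.008*np.array([np.cos(np.radians(59)),np.sin(np.radians(59))])
print(c);go(*c,.15,-121)
a=arm.grab_frame("scene");b=arm.grab_frame("side")
cv2.imwrite("pics/a3.png",a);cv2.imwrite("pics/b3.png",b)
c=np.hstack([a[170:370,240:440],b[100:300,130:330]])
cv2.imwrite("pics/p3.png",cv2.resize(c,None,fx=2,fy=2,interpolation=cv2.INTER_CUBIC))
E
```

```text
[ 0.4727203  -0.30734266]
t 5.1 pos [ 0.5951 -0.0775  0.1516] rpy [ 179.99    0.   -134.25] F [-0.5  0.1  0.3] w 0.0503
turn [ 0.     0.    -0.147] shift [ 2.501 -0.727  0.016]
```

View pics/p3.png

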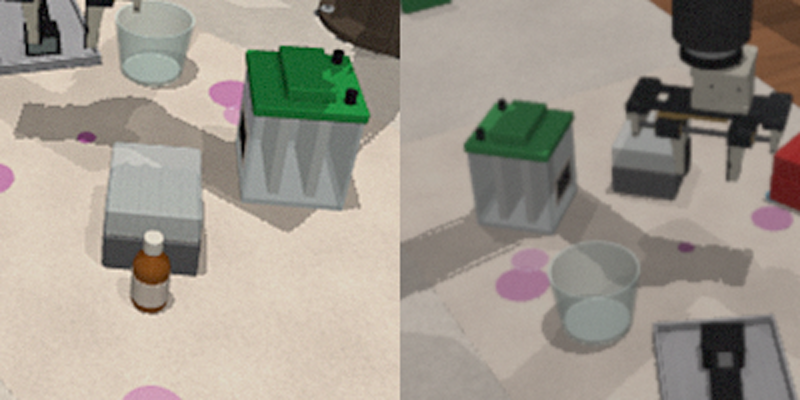

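The box now stands ahead of the tank's corner. Its bottom edge runs (103,265)–(199,272) in the left panel, and the little bottle is unmoved at (150,305). I'll check the box's offset and zoom in on the tank for a better pose.

```bash
python3 - <<'E'
from h import *
import cv2
for n,f,L in (("scene",lambda x,y:((x+.5)/2-.5+240,(y+.5)/2-.5+170),[(103,265),(199,272)]),("side",lambda x,y:((x+.5)/2-.5+130,(y+.5)/2-.5+100),[(215,188),(275,196)])):
    for q in L:
        w=onz(n,f(*q),0)[:2];d=w-T0;print(n,w,"u",d@uv,"n",d@nv)
a=cv2.imread("pics/a3.png");b=cv2.imread("pics/b3.png")
c=np.hstack([a[188:278,352:428],b[142:232,158:236]])
cv2.imwrite("pics/p4.png",cv2.resize(c,None,fx=5,fy=5,interpolation=cv2.INTER_CUBIC))
E
```

```text
scene [0.69893565 0.13145505] u 0.16861567140951597 n 0.20130314434429378
scene [0.627194   0.19628349] u 0.16541341523209224 n 0.10466290126464693
side [0.56605812 0.125472  ] u 0.07200733641058607 n 0.10987521671039319
side [0.63138619 0.06223386] u 0.0718983168695752 n 0.20079720649635513
```

View pics/p4.png

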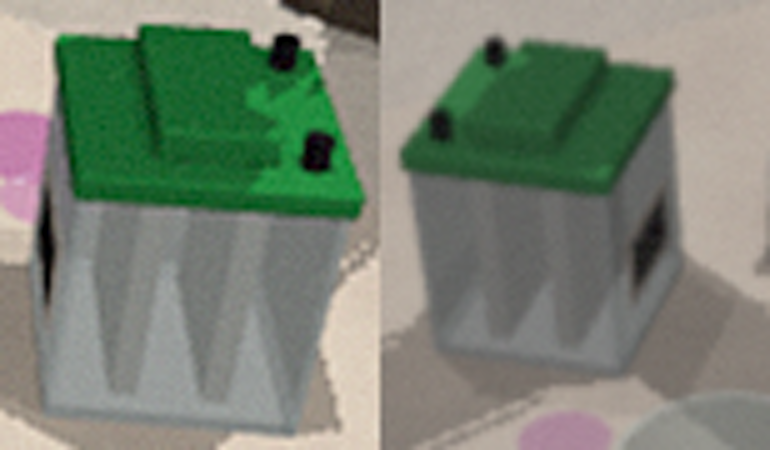

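The left panel shows tank base corners at (47,412) and (293,432), and the right panel shows (60,348), (237,372) and (302,265). The dark bars of the label are centred at (45,245) on the left and (649,246) on the right. I'll triangulate the label.

```bash
python3 - <<'E'
from h import *
np.set_printoptions(precision=4,suppress=True)
A=lambda x,y:((x+.5)/5-.5+352,(y+.5)/5-.5+188)
B=lambda x,y:((x-380+.5)/5-.5+158,(y+.5)/5-.5+142)
print("label",tri(A(45,245),B(649,246)), onz("side",B(649,246),.055),onz("scene",A(45,245),.055))
c={}
for k,n,q in(("fy+","scene",A(47,412)),("by+","scene",A(293,432)),("by-","side",B(440,348)),("fy-","side",B(617,372)),("fy+s","side",B(682,265))):
    c[k]=onz(n,q,0)[:2];print(k,c[k])
# fit square pose: local (front n=.055, u=+-.056)
loc={"fy+":(.055,.056),"fy+s":(.055,.056),"fy-":(.055,-.056),"by+":(-.055,.056),"by-":(-.055,-.056)}
from scipy.optimize import least_squares
f=lambda p:np.concatenate([p[:2]+loc[k][0]*np.array([np.cos(p[2]),np.sin(p[2])])+loc[k][1]*np.array([-np.sin(p[2]),np.cos(p[2])])-c[k] for k in c])
r=least_squares(f,[.437,.15,-.77]);print(r.x[:2],np.degrees(r.x[2]),r.fun*1e3)
p=r.x;print("front centre",p[:2]+.055*np.array([np.cos(p[2]),np.sin(p[2])]))
E
```

```text
label [0.4765 0.1069 0.0522] [0.4749 0.1029 0.055 ] [0.4794 0.1094 0.055 ]
fy+ [0.5119 0.1493]
by+ [0.4342 0.2232]
by- [0.3627 0.1461]
fy- [0.4376 0.0749]
fy+s [0.5154 0.1506]
[0.4367 0.1483] -43.762153330629424 [ 3.201   1.4665  1.4958  3.6375 -4.4587 -0.174   0.0401 -5.0815 -0.2782
  0.1516]
front centre [0.4764 0.1103]
```

>>> {"name": "arm_command", "arguments": {
  "series": [0,0,-0.15,0.6,-0.24,0,0.68,0,0,-0.15,1,-0.5,0,0.68,0,0,-0.15,1,-0.7,0,0.68,0,0,-0.15,1,-0.73,0,0.68]
}}

```text
t: 5.7
eef_pos: [0.5799, -0.1986, 0.1514]
ee_rot: [-3.141, 0.0, -2.105]
force: [0.6, 0.5, -0.3]
width: 0.0595
gripper_force: 0.0
```

```bash
python3 -c "
from h import *
go(.4727,-.3073,.15,-121)"
```

```text
t 5.7 pos [ 0.5799 -0.1986  0.1514] rpy [-179.97    0.   -120.61] F [ 0.6  0.5 -0.3] w 0.0595
turn [-0.     0.     0.004] shift [1.482 0.369 0.014]
```

>>> {"name": "arm_command", "arguments": {
  "series": [0,0,0,0.6,0.2,0,0.68,0,0,0,1,0.37,0,0.68,0,0,0,1,0.37,0,0.68]
}}

```text
t: 6.08
eef_pos: [0.4943, -0.2657, 0.1516]
ee_rot: [3.141, 0.0, -2.106]
force: [0.4, 0.8, -1.0]
width: 0.0597
gripper_force: 0.0
```

>>> {"name": "arm_command", "arguments": {
  "series": [0,0,0,0.49,0,0,0.68,0,0,0,0.49,0,0,0.68,0,0,0,0.49,0,0,0.68,0,0,0,0.49,0,0,0.68]
}}

```text
t: 6.58
eef_pos: [0.4721, -0.307, 0.1515]
ee_rot: [-3.141, 0.0, -2.103]
force: [-0.6, 0.9, -0.5]
width: 0.0594
gripper_force: 0.0
```

```bash
python3 - <<'E'
from h import *
import cv2
go(.4727,-.3073,.033,-121)
P=np.array(arm.camera_model("wrist")["pose"])
w=arm.grab_frame("wrist");cv2.imwrite("pics/w5.png",w);np.save("w5.npy",P)
b=arm.grab_frame("side");cv2.imwrite("pics/b5.png",b)
cv2.imwrite("pics/p5.png",np.vstack([w[0:300,100:500]]))
E
```

```text
t 6.58 pos [ 0.4721 -0.307   0.1515] rpy [-179.99    0.   -120.52] F [-0.6  0.9 -0.5] w 0.0594
turn [-0.     0.     0.005] shift [-0.    -0.006  1.185]
```

```bash
python3 - <<'E'
from h import *
import cv2
w=cv2.imread("pics/w5.png");P=np.load("w5.npy");g=w.max(2)
for r in range(0,300,20):
    m=(g[r]<60).astype(int);d=np.flatnonzero(np.diff(np.r_[0,m,0]));runs=[(a,b) for a,b in zip(d[::2],d[1::2]) if b-a>8]
    o=[]
    for a,b in runs:
        if 60<(a+b)/2<500 and b-a<160:
            q=(onz("wrist",(a-.5,r),.037,P)+onz("wrist",(b-.5,r),.037,P))/2; v=np.linalg.norm(onz("wrist",(a,r),.037,P)-onz("wrist",(b,r),.037,P));o.append((a,b,q[:2].round(4).tolist(),round(v,4)))
    print(r,o)
b=cv2.imread("pics/side.png");m=(b.max(2)<62).astype(np.uint8)
n,l,s,c=cv2.connectedComponentsWithStats(m)
i=l[300,294];print(i,s[i],c[i])
ys,xs=np.nonzero(l==i)
pts=np.float32([onz("side",(x,y),.036)[:2] for x,y in zip(xs,ys)])*1000
print(cv2.minAreaRect(pts))
E
```

```text
0 []
20 []
40 []
60 []
80 []
100 []
120 []
140 []
160 [(np.int64(267), np.int64(293), [0.4458, -0.3446], np.float64(0.0206))]
180 [(np.int64(253), np.int64(293), [0.4588, -0.3337], np.float64(0.0323))]
200 [(np.int64(254), np.int64(293), [0.4668, -0.3193], np.float64(0.032))]
220 [(np.int64(254), np.int64(293), [0.4755, -0.3046], np.float64(0.0325))]
240 [(np.int64(37), np.int64(163), [0.6111, -0.3639], np.float64(0.1067)), (np.int64(255), np.int64(264), [0.4946, -0.2955], np.float64(0.0076)), (np.int64(283), np.int64(293), [0.4738, -0.2832], np.float64(0.0085)), (np.int64(389), np.int64(461), [0.3737, -0.2244], np.float64(0.061))]
260 [(np.int64(6), np.int64(145), [0.6406, -0.3602], np.float64(0.1197)), (np.int64(203), np.int64(220), [0.5397, -0.3009], np.float64(0.0146)), (np.int64(246), np.int64(302), [0.4933, -0.2736], np.float64(0.0482)), (np.int64(332), np.int64(349), [0.4439, -0.2445], np.float64(0.0147)), (np.int64(408), np.int64(545), [0.3428, -0.1851], np.float64(0.1181))]
280 [(np.int64(11), np.int64(141), [0.6524, -0.3453], np.float64(0.1138)), (np.int64(411), np.int64(542), [0.3498, -0.1673], np.float64(0.1149))]
101 [ 280  261   23   66 1103] [292.35267452 291.524932  ]
((463.1623840332031, -318.3608703613281), (197.75189208984375, 49.802581787109375), 57.641597747802734)
```

>>> {"name": "arm_command", "arguments": {
  "series": [0,0,0,0,-0.01,0.5,0.68,0,0,0,0,-0.01,0.9,0.68,0,0,0,0,-0.01,0.9,0.68,0,0,0,0,-0.01,0.9,0.68]
}}

```text
t: 7.18
eef_pos: [0.4732, -0.3087, 0.0628]
ee_rot: [-3.14, -0.0, -2.104]
force: [0.7, -0.3, 0.1]
width: 0.0596
gripper_force: 0.0
```

>>> {"name": "arm_command", "arguments": {
  "series": [0,0,0,0,0,0.15,0.68,0,0,0,0,0,0.28,0.68,0,0,0,0,0,0.28,0.68,0,0,0,0,0,0.28,0.68]
}}

```text
t: 7.68
eef_pos: [0.4722, -0.3086, 0.0336]
ee_rot: [3.142, -0.0, -2.105]
force: [-0.1, 0.4, -0.2]
width: 0.0597
gripper_force: 0.0
```

>>> {"name": "arm_command", "arguments": {
  "series": [0,0,0,0,0,0,0.2,0,0,0,0,0,0,0.2,0,0,0,0,0,0,0.2,0,0,0,0,0,0,0.2,0,0,0,0,0,0,0.2,0,0,0,0,0,0,0.2],
  "force": 25
}}

```text
t: 8.43
eef_pos: [0.4723, -0.3086, 0.0338]
ee_rot: [-3.141, 0.0, -2.105]
force: [0.1, -0.8, 3.7]
width: 0.0339
gripper_force: 25.0
```

>>> {"name": "arm_command", "arguments": {
  "series": [0,0,0,0,0,-0.1,0.2,0,0,0,0,0,-0.3,0.2,0,0,0,0,0,-0.6,0.2,0,0,0,0,0,-1,0.2,0,0,0,0,0,-1,0.2]
}}

```text
t: 9.05
eef_pos: [0.4739, -0.3092, 0.1372]
ee_rot: [-3.136, 0.001, -2.104]
force: [-0.9, 0.1, -1.5]
width: 0.0337
gripper_force: 25.0
```

```bash
python3 -c "
from h import *
go(.625,-.035,.14,-44)"
```

```text
t 9.05 pos [ 0.4739 -0.3092  0.1372] rpy [-1.7966e+02  7.0000e-02 -1.2058e+02] F [-0.9  0.1 -1.5] w 0.0337
turn [-0.004 -0.002 -0.851] shift [-3.129  0.093 -0.025]
```

>>> {"name": "arm_command", "arguments": {
  "series": [0,0,0,-0.2,0,-0.05,0.2,0,0,0,-0.5,0,-0.1,0.2,0,0,0,-0.8,0,-0.1,0.2,0,0,0,-1,0,-0.1,0.2]
}}

```text
t: 9.55
eef_pos: [0.5233, -0.2206, 0.1428]
ee_rot: [3.14, -0.0, -2.104]
force: [1.0, -0.6, -2.7]
width: 0.0338
gripper_force: 25.0
```

>>> {"name": "arm_command", "arguments": {
  "series": [0,0,-0.1,-0.2,0,0,0.2,0,0,-0.2,-0.4,0,0,0.2,0,0,-0.3,-0.6,0,0,0.2,0,0,-0.4,-0.8,0,0,0.2,0,0,-0.5,-1,0,0,0.2,0,0,-0.6,-1,0,0,0.2,0,0,-0.7,-1,0,0,0.2,0,0,-0.78,-1,0,0,0.2]
}}

```text
t: 10.55
eef_pos: [0.5735, -0.1358, 0.1427]
ee_rot: [3.14, 0.001, -0.875]
force: [0.7, -0.7, -0.4]
width: 0.0338
gripper_force: 25.0
```

```bash
python3 -c "
from h import *
go(.625,-.035,.14,-44)"
```

```text
t 10.55 pos [ 0.5735 -0.1358  0.1427] rpy [ 1.7992e+02  7.0000e-02 -5.0120e+01] F [ 0.7 -0.7 -0.4] w 0.0338
turn [ 0.001  0.001 -0.068] shift [-0.443 -1.041  0.026]
```

>>> {"name": "arm_command", "arguments": {
  "series": [0,0,-0.03,-0.15,-0.3,0,0.2,0,0,-0.07,-0.3,-0.6,0,0.2,0,0,-0.07,-0.44,-0.9,0,0.2,0,0,-0.07,-0.44,-1,0,0.2,0,0,-0.07,-0.44,-1,0,0.2,0,0,-0.07,-0.44,-1,0,0.2]
}}

```text
t: 11.3
eef_pos: [0.6222, -0.0393, 0.1431]
ee_rot: [3.141, 0.001, -0.77]
force: [0.3, -0.0, -1.7]
width: 0.0341
gripper_force: 25.0
```

```bash
python3 - <<'E'
from h import *
import cv2
go(.590,-.001,.0665,-44)
a=arm.grab_frame("scene");b=arm.grab_frame("side")
cv2.imwrite("pics/a6.png",a);cv2.imwrite("pics/b6.png",b)
s=arm.get_state();h=np.array([np.cos(np.radians(136)),np.sin(np.radians(136)),0])
pn=s["eef_pos"]+.078*h+[0,0,-.0285+.017]
for n in("scene","side"):
    m=arm.camera_model(n);P=np.array(m["pose"]);f=210/np.tan(np.radians(m["fovy"])/2);q=P[:3,:3].T@(pn-P[:3,3]);px=q[:2]/q[2]*f+[m["cx"],m["cy"]];print(n,px)
    c=px.astype(int)
    if n=="scene":A=a[c[1]-50:c[1]+50,c[0]-65:c[0]+65].copy()
    else:B=b[c[1]-50:c[1]+50,c[0]-65:c[0]+65].copy()
cv2.imwrite("pics/p6.png",cv2.resize(np.hstack([A,B]),None,fx=3,fy=3,interpolation=cv2.INTER_CUBIC))
E
```

```text
t 11.3 pos [ 0.6222 -0.0393  0.1431] rpy [ 1.7995e+02  4.0000e-02 -4.4140e+01] F [ 0.3 -0.  -1.7] w 0.0341
turn [ 0.001  0.    -0.002] shift [-0.498 -0.051  0.767]
scene [306.13632439 202.3643758 ]
side [255.55720018 172.68628134]
```

View pics/p6.png

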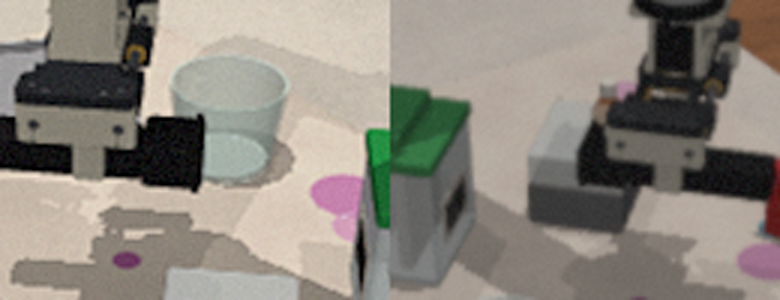

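The scanner is held level with its window end at about (201,153) in the left panel and (581,152) in the right. That is within 2 px of where I predicted it, at the centre of each panel. I'll triangulate it and head for the reading pose.

```bash
python3 - <<'E'
from h import *
f=lambda c,x,y:((x+.5)/3-.5+c[0]-65,(y+.5)/3-.5+c[1]-50)
t=tri(f((306,202),201,153),f((255,172),191,152));s=arm.get_state();d=t-s["eef_pos"];h=np.radians(135.9)
print(t,"fwd",d[0]*np.cos(h)+d[1]*np.sin(h),"left",-d[0]*np.sin(h)+d[1]*np.cos(h),"z",d[2])
E
```

```text
[0.56301838 0.01810451 0.13195767] fwd 0.08274503956752755 left -6.0026089110577774e-05 z -0.011531811982279289
```

>>> {"name": "arm_command", "arguments": {
  "series": [0,0,0,0,-0.05,0.2,0.2,0,0,0,0,-0.05,0.4,0.2,0,0,0,0,-0.05,0.6,0.2,0,0,0,0,-0.05,0.77,0.2,0,0,0,-0.15,-0.05,0.77,0.2,0,0,0,-0.3,-0.05,0.77,0.2,0,0,0,-0.42,-0.05,0.77,0.2,0,0,0,-0.47,-0.05,0.77,0.2]
}}

```text
t: 12.4
eef_pos: [0.5923, -0.0015, 0.0674]
ee_rot: [-3.14, -0.001, -0.769]
force: [0.6, 0.1, -1.5]
width: 0.034
gripper_force: 25.0
```

```bash
python3 -c "
from h import *
for i in range(6): arm.grab_frame('side')
go(.592,-.0025,.0665,-44)"
```

```text
t 12.7 pos [ 0.593  -0.0026  0.0667] rpy [-1.7998e+02 -1.0000e-02 -4.4110e+01] F [ 0.9  0.4 -2.4] w 0.0341
turn [-0.    -0.    -0.001] shift [-0.007  0.006  0.002]
```

>>> {"name": "arm_command", "arguments": {
  "series": [0,0,0,0,0,0,0.2,0,0,0,0,0,0,0.2,0,0,0,0,0,0,0.2,0,0,0,0,0,0,0.2,0,0,0,0,0,0,0.2,0,0,0,0,0,0,0.2,0,0,0,0,0,0,0.2,0,0,0,0,0,0,0.2]
}}

```text
t: 13.7
eef_pos: [0.5927, -0.0024, 0.0666]
ee_rot: [3.142, -0.0, -0.77]
force: [0.3, 0.7, -1.5]
width: 0.0338
gripper_force: 25.0
```

>>> {"name": "arm_command", "arguments": {
  "series": [0,0,0,0,0,0,0.2,0,0,0,0,0,0,0.2,0,0,0,0,0,0,0.2,0,0,0,0,0,0,0.2,0,0,0,0,0,0,0.2,0,0,0,0,0,0,0.2,0,0,0,0,0,0,0.2,0,0,0,0,0,0,0.2]
}}

```text
t: 14.7
eef_pos: [0.5927, -0.0024, 0.0666]
ee_rot: [-3.142, -0.0, -0.77]
force: [-0.2, -0.6, -2.4]
width: 0.034
gripper_force: 25.0
```

>>> {"name": "arm_command", "arguments": {
  "series": [0,0,0,0,0,0,0.2,0,0,0,0,0,0,0.2,0,0,0,0,0,0,0.2,0,0,0,0,0,0,0.2,0,0,0,0,0,0,0.2,0,0,0,0,0,0,0.2,0,0,0,0,0,0,0.2,0,0,0,0,0,0,0.2]
}}

```text
t: 15.7
eef_pos: [0.5927, -0.0025, 0.0666]
ee_rot: [3.142, -0.0, -0.77]
force: [0.3, -1.3, -1.8]
width: 0.0339
gripper_force: 25.0
```

>>> {"name": "arm_command", "arguments": {
  "series": [0,0,0,0.15,0,0,0.2,0,0,0,0.35,0,0,0.2,0,0,0,0.47,0,-0.2,0.2,0,0,0,0.47,0,-0.5,0.2,0,0,0,0.47,0,-0.77,0.2,0,0,0,0.47,0.3,-0.77,0.2,0,0,0,0.45,0.7,-0.77,0.2,0,0,0,0.44,1,-0.77,0.2]
}}

```text
t: 16.7
eef_pos: [0.5542, -0.1067, 0.1436]
ee_rot: [3.141, 0.0, -0.771]
force: [-0.4, -0.6, -1.5]
width: 0.0337
gripper_force: 25.0
```

```bash
python3 -c "
from h import *
go(.5233,-.2206,.143,-120.6)"
```

```text
t 16.7 pos [ 0.5542 -0.1067  0.1436] rpy [179.99   0.   -44.15] F [-0.4 -0.6 -1.5] w 0.0337
turn [ 0.    -0.     0.849] shift [0.572 1.033 0.006]
```

>>> {"name": "arm_command", "arguments": {
  "series": [0,0,0.1,0.1,0.2,0,0.2,0,0,0.2,0.2,0.4,0,0.2,0,0,0.31,0.3,0.6,0,0.2,0,0,0.42,0.4,0.8,0,0.2,0,0,0.53,0.57,1,0,0.2,0,0,0.64,0.57,1,0,0.2,0,0,0.75,0.57,1,0,0.2,0,0,0.85,0.57,1,0,0.2]
}}

```text
t: 17.7
eef_pos: [0.5264, -0.2177, 0.1436]
ee_rot: [-3.141, -0.0, -2.111]
force: [0.4, 0.3, -1.4]
width: 0.0336
gripper_force: 25.0
```

```bash
python3 -c "
from h import *
for i in range(4): arm.grab_frame('side')
go(.4723,-.3086,.143,-120.6)"
```

```text
t 17.9 pos [ 0.5263 -0.2171  0.1435] rpy [ 180.     -0.   -120.43] F [-0.4 -0.5 -2. ] w 0.0337
turn [ 0.    -0.     0.002] shift [1.062 0.002 0.005]
```

>>> {"name": "arm_command", "arguments": {
  "series": [0,0,0,0.3,0,0,0.2,0,0,0,0.6,0,0,0.2,0,0,0,0.85,0,0,0.2,0,0,0,1,0,0,0.2,0,0,0,1,0,0.3,0.2,0,0,0,1,0,0.6,0.2,0,0,0,1,0,0.75,0.2,0,0,0,1,0,0.75,0.2]
}}

```text
t: 18.9
eef_pos: [0.4748, -0.3023, 0.0678]
ee_rot: [3.14, -0.001, -2.104]
force: [-0.1, -1.1, -1.8]
width: 0.034
gripper_force: 25.0
```

```bash
python3 -c "
from h import *
for i in range(4): arm.grab_frame('side')
go(.4723,-.3086,.0337,-120.6)"
```

```text
t 19.1 pos [ 0.476  -0.3026  0.0697] rpy [-1.7989e+02  2.0000e-02 -1.2056e+02] F [-0.3  0.  -1.1] w 0.0343
turn [-0.001  0.     0.   ] shift [0.07  0.002 0.36 ]
```

>>> {"name": "arm_command", "arguments": {
  "series": [0,0,0,0.07,0,0.1,0.2,0,0,0,0.07,0,0.2,0.2,0,0,0,0.07,0,0.28,0.2,0,0,0,0.07,0,0.32,0.2,0,0,0,0.07,0,0.34,0.2,0,0,0,0.07,0,0.35,0.2,0,0,0,0.07,0,0.35,0.2]
}}

```text
t: 19.98
eef_pos: [0.4718, -0.3085, 0.0338]
ee_rot: [-3.141, 0.0, -2.105]
force: [-0.2, 0.2, -1.5]
width: 0.0341
gripper_force: 25.0
```

```bash
python3 -c "
from h import *
go(.4723,-.3086,.0337,-120.6)"
```

```text
t 19.98 pos [ 0.4718 -0.3085  0.0338] rpy [-1.7997e+02  1.0000e-02 -1.2059e+02] F [-0.2  0.2 -1.5] w 0.0341
turn [-0.  0.  0.] shift [-0.002 -0.005  0.001]
```

>>> {"name": "arm_command", "arguments": {
  "series": [0,0,0,0,0,0.005,0.2,0,0,0,0,0,0.01,0.2,0,0,0,0,0,0.01,0.2]
}}

```text
t: 20.35
eef_pos: [0.4718, -0.3085, 0.0338]
ee_rot: [-3.141, 0.0, -2.105]
force: [-3.8, 2.6, 9.8]
width: 0.0335
gripper_force: 25.0
```

>>> {"name": "arm_command", "arguments": {
  "series": [0,0,0,0,0,0,0.68,0,0,0,0,0,0,0.68,0,0,0,0,0,0,0.68,0,0,0,0,0,0,0.68,0,0,0,0,0,-0.2,0.68,0,0,0,0,0,-0.6,0.68,0,0,0,0,0,-1,0.68,0,0,0,0,0,-1,0.68]
}}

```text
t: 21.35
eef_pos: [0.4735, -0.3092, 0.1359]
ee_rot: [-3.135, 0.001, -2.104]
force: [0.1, -0.1, -0.6]
width: 0.0598
gripper_force: 0.0
```

>>> {"name": "arm_command", "arguments": {
  "series": [0,0,0,0,0,-0.5,0.68,0,0,0,0,0,-1,0.68,0,0,0,-0.5,0,-1,0.68,0,0,0,-1,0,-1,0.68,0,0,0,-1,0,-1,0.68,0,0,0,-1,0,-1,0.68]
}}

```text
t: 22.1
eef_pos: [0.5221, -0.2221, 0.2317]
ee_rot: [3.14, -0.001, -2.104]
force: [-0.0, -0.4, -0.9]
width: 0.0596
gripper_force: 0.0
```

```bash
python3 - <<'E'
from h import *
import cv2
go(.5,-.2,.2,-120)
a=arm.grab_frame("scene");b=arm.grab_frame("side");cv2.imwrite("pics/a9.png",a);cv2.imwrite("pics/b9.png",b)
o=cv2.imread("pics/b3.png");s0=cv2.imread("pics/a3.png");ss=cv2.imread("pics/scene.png");so=cv2.imread("pics/side.png")
def blob(im,n,seed):
    m=(im.max(2)<62).astype(np.uint8);k,l,s,c=cv2.connectedComponentsWithStats(m)
    i=l[seed[1],seed[0]];return s[i],c[i].round(1)
print(blob(so,0,(294,300)),blob(b,0,(294,300)))
def d(x,y,r):
    u,v,w,h=r;return np.abs(x[v:v+h,u:u+w].astype(int)-y[v:v+h,u:u+w]).mean().round(1)
print("vial",d(ss,a,(300,285,30,42)),"wash",d(so,b,(342,235,38,72)),"beaker",d(so,b,(203,222,48,48)),"box vs after push",d(s0,a,(288,238,56,55)),"tank",d(so,b,(165,150,52,66)))
E
```

```text
t 22.1 pos [ 0.5221 -0.2221  0.2317] rpy [ 1.7992e+02 -3.0000e-02 -1.2055e+02] F [-0.  -0.4 -0.9] w 0.0596
turn [ 0.001 -0.    -0.006] shift [-0.078  0.302  0.317]
(array([ 280,  261,   23,   66, 1103], dtype=int32), array([292.4, 291.5])) (array([ 280,  261,   23,   66, 1117], dtype=int32), array([291.6, 291.1]))
vial 39.8 wash 5.6 beaker 14.4 box vs after push 10.9 tank 7.9
```

```bash
python3 - <<'E'
import cv2,numpy as np
for f in("scene","a3","a9"):
    im=cv2.imread(f"pics/{f}.png");h=cv2.cvtColor(im,cv2.COLOR_BGR2HSV)
    m=cv2.inRange(h,(5,150,40),(18,255,170));m[:280]=0;m[335:]=0;m[:,:290]=0;m[:,345:]=0
    y,x=np.nonzero(m);print(f,"vial",len(x),x.mean(),y.mean())
for f in("side","b3","b9"):
    im=cv2.imread(f"pics/{f}.png");e=cv2.cvtColor(im,cv2.COLOR_BGR2LAB)[215:275,198:256].astype(int)
    m=(e[...,1]<126)&(e[...,2]<130);y,x=np.nonzero(m);print(f,"beaker",len(x),x.mean(),y.mean())
E
```

```text
scene vial 255 315.06666666666666 305.88235294117646
a3 vial 262 315.1793893129771 305.64503816793894
a9 vial 262 315.1793893129771 305.71374045801525
side beaker 308 29.75974025974026 43.84090909090909
b3 beaker 302 29.887417218543046 43.77483443708609
b9 beaker 324 29.824074074074073 43.03703703703704
```

All in place; handing in.

```bash
python3 -c "
from station import arm
print(arm.job_done())"
```

```text
the job is handed in; nothing more can be done
None
```

The job is handed in at about 22 s of the 72 s allowed, with no verdict returned: by my camera measurements the tip box is clear of the tank (about 113 mm off its centre line), the scanner was held still about 8 cm from the label for 3 s, and it is back flat in its tray with the beaker, little bottle and wash bottle unmoved.

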